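# Stage a gear-drive kit beside the roller lane

## Task

Stage the next drive kit on the long grey board: put the aluminium bearing block in the middle of the yellow pad and the flange, hub up, centred on top of the block; take the front (green-label) carton from the sloped roller lane, so that the next one rolls down into its place, and set it flat in the middle of the blue pad; stand the motor upright, shaft up, on the bare board midway between the two pads. Any order that works will do; leave the next carton in the lane, and do not disturb the spray can.

Things in the scene. Friction and masses are not known exactly. Their poses are not given: they have to be found in the camera images.
- board: long grey kit board, fixed to the bench, 110 (x) x 340 (y) x 8 mm high. Origin: centre of its underside, at bench height; its y axis runs along its length; the centre of the board lies midway between the two pads. Its place and yaw vary.
- pad_yellow: yellow square pad, 80 x 80 x 3 mm, fixed on the board's top (its own top is 11 mm above the bench), centred 125 mm from the board's centre, at one end or the other. Origin: centre of its underside.
- pad_blue: blue square pad, 80 x 80 x 3 mm, fixed on the board's top (its own top is 11 mm above the bench), centred 125 mm from the board's centre, at the end opposite the yellow pad. Origin: centre of its underside.
- lane: fixed roller lane, 270 (x) x 72 (y) mm, falling 0.122 rad to its -x end with an orange stop lip. Rollers turn freely; side rails (outer faces 36 mm from the middle) stand 10 mm above them, the lip 16 mm. Origin: at bench height under its middle; x points up the slope. The front carton's underside centre rests at x -0.101, y 0 (play 5 mm), z 0.047 m in this frame, the second one's at x -0.041, z 0.054.
- carton: front carton in the lane, cardboard with a green label on top and front, 60 (x) x 50 (y) x 50 mm high, 0.08 to 0.17 kg, stiff, leaning back with the lane's slope at the start (its x axis points up the slope). Origin: centre of its underside. Grip it across its 50 mm width (y), above the side rails.
- carton_next: second carton in the lane, right behind the front one, same size, with a white label; it rolls down to the orange lip when the front carton is taken. A third one with an orange label follows behind it. Origin: centre of its underside.
- block: aluminium bearing block, 70 (x) x 50 (y) x 40 mm high, dark bore mark in the middle of its top, 0.25 to 0.5 kg. Origin: centre of its underside.
- flange: flanged hub: steel disc 50 mm across and 12 mm thick with a brass hub 26 mm across and 22 mm tall on top (34 mm in all), about 0.2 kg, standing disc down. Origin: centre of the disc's underside, z up through the hub.
- motor: small black electric motor standing upright, cylinder 42 mm across and 55 mm high with a red band, a steel boss 34 mm across up to 58 mm and a brass shaft 8 mm across up to 72 mm on top, 0.2 to 0.4 kg. Origin: centre of its underside, z up along the shaft.
- spray_can: bystander: white spray can with a green band and a red cap, 56 mm across, 170 mm high, loose. Origin: centre of its underside.
Things that resemble listed ones, but are neither listed nor needed, are in the scene too. What is shaped like the flange but purple is not meant.

How it is judged:
At the end, for the whole second after the job is handed in: Upright, at rest: block on the yellow pad and green-label carton on the blue pad, each within 15 mm of its centre; flange on the block, hub up, within 12 mm of centre; motor on the board within 15 mm of its centre; white-label carton rolled down to the front of the lane (horizontal distance between block and pad_yellow below 0.015 m and height (world z) of block between 0.007 and 0.015 m and angle between each of block, flange, carton, motor's own z axis and vertical below 0.1 rad and horizontal distance between flange and block below 0.012 m and height (world z) of flange between 0.047 and 0.055 m and horizontal distance between carton and pad_blue below 0.015 m and height (world z) of carton between 0.007 and 0.015 m and horizontal distance between motor and board below 0.015 m and height (world z) of motor between 0.004 and 0.012 m and x of carton_next in the frame of lane between -0.115 and -0.088 m and z of carton_next in the frame of lane below 0.058 m and angle between carton_next's own z axis and vertical below 0.2 rad and linear speed of each of block, flange, carton, motor, carton_next below 0.02 m/s and angular speed of each of block, flange, carton, motor, carton_next below 0.2 rad/s); the robot touches nothing.
It fails at once if the spray can is moved more than 30 mm or tipped (distance of spray_can from where it was at the start of the episode above 0.03 m or angle between spray_can's own z axis and vertical above 0.3 rad).
It fails at once if a carton still in the lane is lifted out or knocked askew (z of carton_next in the frame of lane above 0.085 m or angle between carton_next's own z axis and vertical above 0.5 rad).
It also fails if it takes over 102 s, if anything falls off the work surface, if the arm or the gripper's body presses on something with over 40 N, if the wrist force passes 120 N, or if a joint passes its speed limit or range.

## Robot

A 6-joint arm with a two-finger parallel gripper is mounted at the origin on the work surface. World frame = base frame: x ahead of the robot, y to its left, z up, the work surface at z = 0. Lengths are in m, angles in rad, forces in N, time in s.
With the tool pointing down it reaches from about 0.35 to 0.975 m from the base axis. Payload 4.9 kg.
Tool frame: the origin (TCP) lies midway between the tips of the shut fingers; the grasp point (between the pads) lies 19 mm behind it; z points along the fingers, y is the direction in which the jaws open and shut (so a half turn about z gives the same grasp; the last joint's range is limited). The gripper opens to 85 mm and grips with 20 to 120 N. Pads are 22 mm wide; open, the fingers measure 114 mm over their backs; the gripper's body (76 mm by 85 mm) begins 54 mm behind the grasp point. The pads swing forward as they close: fully open they stand 13 mm farther back than shut.
Start: joints at [-1.399, 0.053, 1.613, -0, 1.476, -0.119], TCP at [0.179, -0.599, 0.231] pointing down, gripper open.
Joint ranges: [-3.01, 3.01], [-1.01, 2.22], [0.06, 2.58], [-1.02, 4.17], [0.09, 2.62], [-3.14, 3.14]. Speed limits (rad/s): [2.57, 2.57, 3.14, 3.14, 3.14, 3.14].

## Interface

Orientations are given as a unit quaternion [w, x, y, z].
In Python, from plant import state, grab_frame, camera_info, job_done, cut_out gives the robot as it stands.
- The arm moves only by the tool step_arm, never from a script. Its argument "moves" is a list of rows, each a list of 7 numbers: the shift along the tool's x, y, z in m, then the turn, a rotation vector about the tool's x, y, z in rad, then the finger opening in m, from 0 to 0.0854. A call has 1 to 8 rows; each row shifts and turns the commanded pose from where the row before left it, along the tool's axes as they then stand; what a row does not reach is not made up. A row lasts 1/10 s, in which the tool goes at most 50 mm and 8.59 degrees, less where a joint would pass 70% of its speed; a pose out of reach is approached as far as the arm can. A call is refused whole if a number of a shift passes 0.05 or a number of a turn 0.15, either way. A call with a gripper value outside its range is refused whole. The fingers move at their own pace and stop on an object; the grip force is fixed at half the most. Time passes only in rows, so rows that do not move let the fingers close. It gives the time, the measured TCP pose, the force and the opening at its end, in the units of the state.
- state(): the state, without advancing time (a new reading comes with each control period).
- grab_frame(name): name is "scene" or "side" or "wrist"; returns (picture, depth): 420x560x3 uint8, red, green, blue; 420x560 float32, m along the optical axis (not along the pixel's ray), 0 where there is no reading.
- camera_info(name): a dict with "intrinsics" (3x3 intrinsics, pixels), "dist_coeffs" ([k1, k2, p1, p2, k3] as OpenCV has them; the pictures are not rectified), "world_from_camera" (4x4, takes a point from camera to world coordinates). Camera axes: x right, y down, z forward; pixel columns grow to the right and rows downward; lengths in m; the calibration is good to about 2 mm. A picture is of the moment at which its call begins: read the wrist's pose just before it. camera_info takes no time and is no camera call; for the wrist camera it gives the pose at the moment of the call.
- job_done(): hands the job in, once; it reports no verdict.
Trained networks look in the newest picture that a camera, given by its name, has taken for a name from the list of things; names that differ only in an ending like _2 or _b are one class to them, and where a whole thing is asked for, a point or a joint stands for the part that bears it (a point fixed in the world has none). Each returns a list of dicts, best first, with "conf" (0 to 1); they miss things now and then, are a little off and sometimes report something else, mostly with a low value. They report only what shows in the picture. A call takes as long as a camera call. They do not tell look-alikes from the thing itself.
- cut_out(camera, query): "mask" (420x560 bool, what is visible of it) and "point" ([column, row] in pixels, amid what is visible of it).
The state is a dict: "time": time; "joint_pos": joint angles; "joint_vel": joint speeds; "joint_efforts": joint torques, N m; "tool_pos": TCP position; "tool_rot": TCP orientation; "contact_force": force on the tool from outside, world axes, zero at the start; "ft_torque": the same for the moment, N m; "gripper_width": opening from 0.0 (shut) to 1.0 (fully open).
Only numpy, scipy, OpenCV 4.12 (cv2) and the standard library are available. Lean on these libraries where they do the work, as an engineer would, in place of code of your own. Each camera call takes 0.05 s, during which the arm holds its last target.

## Working session

There is one attempt and no reset: what is moved stays moved. The work goes in short steps, Python scripts to look and compute and a tool call to move; the robot and the scene stay as the last step left them, time stands still between calls to the robot, and variables do not carry over. Pictures are saved under pics/ and viewed, and the job is handed in when it is done.

Besides the shell and the picture viewer there is one more tool, called after "Emit:" as name([rows], argument=value, ...), one row to a line, values as JSON. step_arm: Moves the arm, as the interface text tells. Its arguments: {"type":"object","properties":{"moves":{"type":"array"}},"required":["moves"]}

```bash
mkdir -p pics; ls; python3 - <<'E'
from plant import *
import cv2,numpy as np
print(state())
for n in ["scene","side","wrist"]:
    p,d=grab_frame(n); cv2.imwrite(f"pics/{n}0.png",p[:,:,::-1]); np.save(f"{n}_d.npy",d)
    i=camera_info(n);print(n,i)
E
```

```text
pics
{'time': 0.0, 'joint_pos': array([-1.39901766e+00,  5.33576220e-02,  1.61425296e+00,  3.95315223e-06,
        1.47601024e+00, -1.18999677e-01]), 'joint_vel': array([-0.00013401,  0.00064441,  0.00027767,  0.00105051,  0.00034757,
       -0.0009695 ]), 'joint_efforts': array([ 3.01898886e-03, -3.93681550e+01, -3.70175028e+01, -1.55943695e-05,
        7.03983824e-03,  4.92098096e-06]), 'tool_pos': array([ 0.17908321, -0.59815923,  0.23008706]), 'tool_rot': array([-1.01378410e-03,  9.89449117e-01,  1.44877247e-01, -2.47912665e-05]), 'contact_force': array([ 0.35077796,  0.09216856, -0.0120588 ]), 'ft_torque': array([-0.00555551, -0.00041601,  0.02907544]), 'gripper_width': 0.9995344514909881}
scene {'intrinsics': array([[465.35262896,   0.        , 272.23094668],
       [  0.        , 465.35262896, 201.65484757],
       [  0.        ,   0.        ,   1.        ]]), 'dist_coeffs': array([-0.0761899,  0.       ,  0.       ,  0.       ,  0.       ]), 'world_from_camera': array([[ 0.84642204,  0.34218931, -0.40801497,  0.95698974],
       [ 0.53213579, -0.51469901,  0.6722473 , -0.7749
[... 584 characters left out ...]
4023951],
       [ 0.        ,  0.        ,  0.        ,  1.        ]])}
wrist {'intrinsics': array([[369.56672937,   0.        , 278.93942985],
       [  0.        , 369.56672937, 202.45212853],
       [  0.        ,   0.        ,   1.        ]]), 'dist_coeffs': array([-0.10286791,  0.        ,  0.        ,  0.        ,  0.        ]), 'world_from_camera': array([[ 2.87594707e-01, -9.21839791e-01, -2.59808938e-01,
         2.44644112e-01],
       [-9.57751828e-01, -2.77051244e-01, -7.71624547e-02,
        -5.77740682e-01],
       [-8.48968228e-04,  2.71023999e-01, -9.62572216e-01,
         3.72789351e-01],
       [ 0.00000000e+00,  0.00000000e+00,  0.00000000e+00,
         1.00000000e+00]])}
```

View pics/scene0.png

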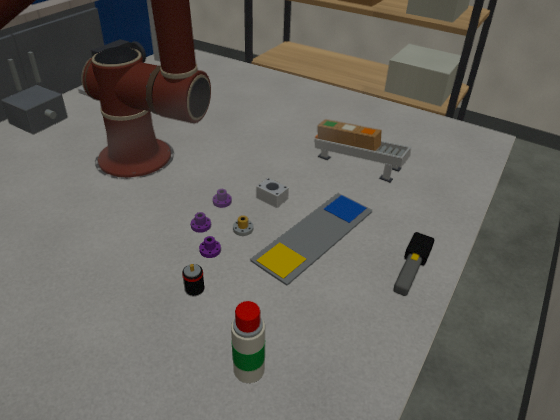

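View pics/side0.png

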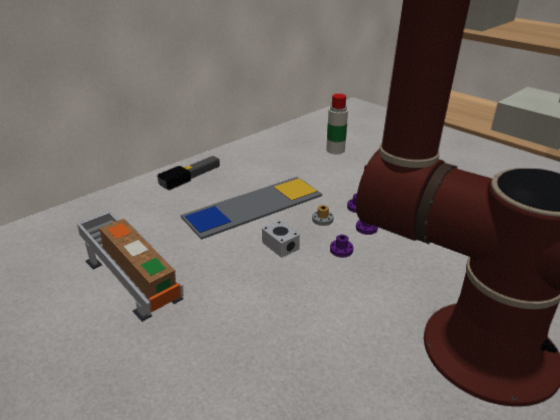

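View pics/wrist0.png

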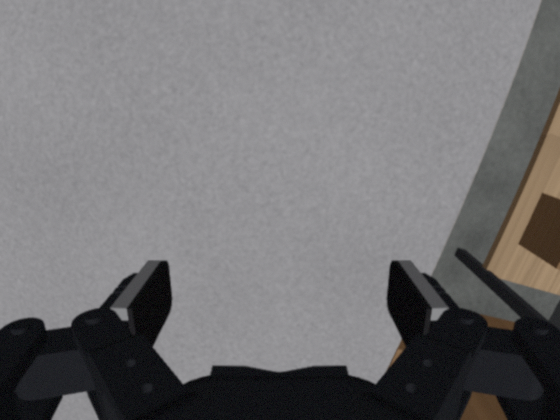

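The scene shot shows the following:
- **Motor:** (193,280).
- **Flange candidates:** the steel and brass one at (243,224), and purple ones at (222,197), (201,221) and (210,245). The steel and brass one fits the description.
- **Block:** (272,191).
- **Pads:** yellow at (281,261), blue at (346,208).
- **Cartons:** around (348,134), with the green label nearest the lip.
- **Spray can:** (248,345).

Next I'll measure from depth.

```bash
cat > h.py <<'E'
from plant import *
import cv2,numpy as np
def cloud(n,d,info=None):
    i=info or camera_info(n);K=i["intrinsics"];T=i["world_from_camera"]
    v,u=np.mgrid[0:420,0:560]
    q=cv2.undistortPoints(np.stack([u.ravel(),v.ravel()],1).astype(np.float64)[:,None],K,i["dist_coeffs"])[:,0].reshape(420,560,2)
    P=np.dstack([q*d[...,None],d]); W=P@T[:3,:3].T+T[:3,3]; W[d==0]=np.nan
    return W
E
python3 - <<'E'
from h import *
crops=[]
for n in ["scene","side"]:
    p,d=grab_frame(n);W=cloud(n,d);np.save(n+"_W.npy",W);np.save(n+"_p.npy",p)
    hsv=cv2.cvtColor(p,cv2.COLOR_RGB2HSV)
    for nm in ["board","pad_yellow","pad_blue","lane","carton","carton_next","block","flange","motor","spray_can"]:
        for r in cut_out(n,nm)[:4]:
            m=cv2.erode(r["mask"].astype(np.uint8),np.ones((3,3)))>0
            w=W[m];w=w[~np.isnan(w[:,0])]
            if len(w)<5: print(n,nm,"few");continue
            top=w[w[:,2]>np.percentile(w[:,2],95)-.006]
            c=top[:,:2].astype(np.float32)
            print(n,nm,round(r["conf"],2),r["point"],"top z %.3f"%np.percentile(w[:,2],95),"topmean",top.mean(0).round(4),"rect",[np.round(x,3) for x in cv2.minAreaRect(c)])
E
cat > crop.py <<'E'
import cv2,sys
a=cv2.imread(sys.argv[1]);x,y,w,h=map(int,sys.argv[3:7]);cv2.imwrite(sys.argv[2],cv2.resize(a[y:y+h,x:x+w],(w*4,h*4),interpolation=cv2.INTER_CUBIC))
E
python3 crop.py pics/scene0.png pics/c1.png 180 110 200 150
```

```text
scene board 0.95 [313.8, 235.3] top z 0.012 topmean [ 0.6187 -0.0206  0.0092] rect [array([ 0.616, -0.012]), array([0.337, 0.107]), np.float64(80.602)]
scene pad_yellow 0.67 [280.9, 262.6] top z 0.014 topmean [ 0.5948 -0.134   0.012 ] rect [array([ 0.595, -0.133]), array([0.074, 0.076]), np.float64(79.705)]
scene pad_blue 0.56 [344.6, 211.1] top z 0.015 topmean [0.6373 0.1117 0.0123] rect [array([0.638, 0.113]), array([0.072, 0.076]), np.float64(76.892)]
scene lane 0.9 [384.3, 155.5] top z 0.083 topmean [0.6836 0.3281 0.0815] rect [array([0.669, 0.34 ]), array([0.073, 0.076]), np.float64(86.54)]
scene carton 0.71 [326.0, 127.8] top z 0.101 topmean [0.47   0.3381 0.0988] rect [array([0.47 , 0.342]), array([0.043, 0.049]), np.float64(87.016)]
scene carton_next 0.83 [345.5, 134.2] top z 0.108 topmean [0.5275 0.3374 0.106 ] rect [array([0.526, 0.34 ]), array([0.049, 0.043]), np.float64(0.269)]
scene block 0.56 [272.6, 190.3] top z 0.043 topmean [0.4551 0.0505 0.0411] rect [array([0.454, 0.052]), array([0.046, 0.067]), np.float64(84.206)]
scene block 0.25 [243.4, 341.0] top z 0.170 topmea
[... 2265 characters left out ...]
-0.1224  0.0132] rect [array([ 0.356, -0.121]), array([0.041, 0.025]), np.float64(10.596)]
side flange 0.64 [341.3, 248.9] top z 0.034 topmean [ 0.3437 -0.0228  0.0322] rect [array([ 0.345, -0.023]), array([0.018, 0.018]), np.float64(56.124)]
side flange 0.56 [323.6, 215.2] top z 0.033 topmean [ 0.4506 -0.0833  0.0319] rect [array([ 0.452, -0.084]), array([0.022, 0.02 ]), np.float64(83.487)]
side flange 0.46 [351.9, 203.6] top z 0.026 topmean [ 0.4363 -0.176   0.0258] rect [array([ 0.437, -0.177]), array([0.001, 0.008]), np.float64(55.28)]
side spray_can 0.88 [334.6, 120.9] top z 0.165 topmean [ 0.6755 -0.3849  0.1656] rect [array([ 0.678, -0.385]), array([0.028, 0.031]), np.float64(78.936)]
```

View pics/c1.png

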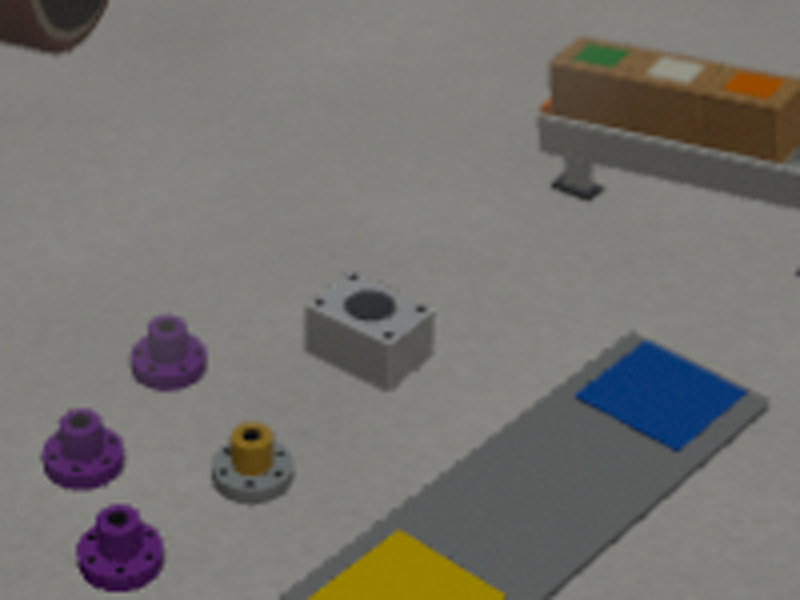

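Enlarged, the steel disc with the brass hub at scene (243,224) is the only non-purple flange, so that is the one. Next is a survey from above with the wrist camera.

Emit:
step_arm([
  [0,0,-0.03,0,0,0.145,0.085],
  [0,0,-0.03,0,0,0.145,0.085],
  [0.019,-0.033,-0.01,0,0,0,0.085],
  [0.019,-0.033,-0.01,0,0,0,0.085],
  [0.019,-0.033,-0.01,0,0,0,0.085],
  [0.019,-0.033,-0.01,0,0,0,0.085],
  [0.019,-0.033,-0.01,0,0,0,0.085],
  [0.019,-0.033,-0.01,0,0,0,0.085],
])

```text
time: 2.05
tool_pos: [0.2935, -0.3992, 0.3519]
tool_rot: [0.0, 1.0, 0.0, 0.0]
contact_force: [0.5, -0.4, 0.5]
gripper_width: 0.995
```

Emit:
step_arm([
  [0.019,-0.033,-0.01,0,0,0,0.085],
  [0.019,-0.033,-0.01,0,0,0,0.085],
  [0.019,-0.033,-0.01,0,0,0,0.085],
  [0.019,-0.033,-0.01,0,0,0,0.085],
  [0.019,-0.033,-0.01,0,0,0,0.085],
  [0.019,-0.033,-0.01,0,0,0,0.085],
  [0.019,-0.033,0,0,0,0,0.085],
  [0.019,-0.033,0,0,0,0,0.085],
])

```text
time: 2.85
tool_pos: [0.4454, -0.1351, 0.4122]
tool_rot: [0.0, 1.0, 0.0, 0.001]
contact_force: [1.9, -1.2, -0.4]
gripper_width: 0.995
```

Emit:
step_arm([
  [0.019,-0.033,0,0,0,0,0.085],
  [0.019,-0.033,0,0,0,0,0.085],
  [0,0,0,0,0,0,0.085],
  [0,0,0,0,0,0,0.085],
])

```text
time: 3.25
tool_pos: [0.4829, -0.0699, 0.4112]
tool_rot: [0.0, 1.0, 0.001, -0.0]
contact_force: [-0.2, 0.1, -0.9]
gripper_width: 0.996
```

```bash
cat > look.py <<'E'
import sys
from h import *
info=camera_info("wrist"); p,d=grab_frame("wrist")
cv2.imwrite(sys.argv[1],p[:,:,::-1]);W=cloud("wrist",d,info);np.savez("w.npz",p=p,W=W)
print(state()["tool_pos"].round(4),state()["time"])
for nm in sys.argv[2:]:
    for r in cut_out("wrist",nm)[:4]:
        m=cv2.erode(r["mask"].astype(np.uint8),np.ones((3,3)))>0
        w=W[m];w=w[~np.isnan(w[:,0])]
        if len(w)<5: print(nm,"few");continue
        top=w[w[:,2]>np.percentile(w[:,2],95)-.006]
        (cx,cy),s,a=cv2.minAreaRect(top[:,:2].astype(np.float32))
        print(nm,round(r["conf"],2),r["point"],"z95 %.4f"%np.percentile(w[:,2],95),"mean",top.mean(0).round(4),"rect",round(cx,4),round(cy,4),np.round(s,3),round(a,1))
print(state()["time"])
E
python3 look.py pics/w1.png board pad_yellow pad_blue carton carton_next block flange motor
```

```text
[ 0.4827 -0.0706  0.4113] 3.3
board 0.86 [236.7, 51.4] z95 0.0094 mean [ 0.6128 -0.0102  0.0078] rect 0.6125 -0.0099 [0.338 0.108] 80.3
pad_yellow 0.94 [324.8, 68.2] z95 0.0125 mean [ 0.5919 -0.1319  0.0109] rect 0.5918 -0.1323 [0.079 0.078] 79.5
pad_blue 0.65 [147.3, 40.1] z95 0.0123 mean [0.6337 0.1134 0.0107] rect 0.6335 0.1142 [0.081 0.078] 80.5
carton 0.97 [3.2, 166.0] z95 0.0781 mean [0.4543 0.3214 0.0759] rect 0.4605 0.3214 [0.003 0.046] 87.9
carton 0.69 [193.0, 169.3] z95 0.0413 mean [0.4511 0.0537 0.0397] rect 0.4506 0.0545 [0.05  0.069] 84.8
carton_next 0.68 [0.6, 133.5] z95 0.0666 mean [0.5156 0.3202 0.0638] rect 0.5202 0.3205 [0.003 0.038] 90.0
block 0.95 [192.6, 171.3] z95 0.0413 mean [0.4513 0.054  0.0397] rect 0.4504 0.0552 [0.051 0.069] 84.8
flange 0.91 [289.6, 167.0] z95 0.0350 mean [ 0.4563 -0.0868  0.0339] rect 0.4563 -0.0874 [0.025 0.024] 0.7
flange 0.88 [317.1, 222.5] z95 0.0350 mean [ 0.3635 -0.1329  0.0338] rect 0.3633 -0.1328 [0.023 0.025] 39.5
flange 0.85 [252.8, 232.9] z95 0.0349 mean [ 0.349  -0.0288  0.0337] rect 0.3482 -0.0287 [0.025 0.023] 2.1
flange 0.56 [359.9, 179.0] z95 0.0348 mean [ 0.4354 -0.1888  0.0338] rect 0.4351 -0.1892 [0.025 0.024] 46.8
motor 0.83 [436.9, 150.2] z95 0.0647 mean [ 0.4806 -0.2983  0.0633] rect 0.4807 -0.2994 [0.031 0.032] 81.3
3.7
```

View pics/w1.png

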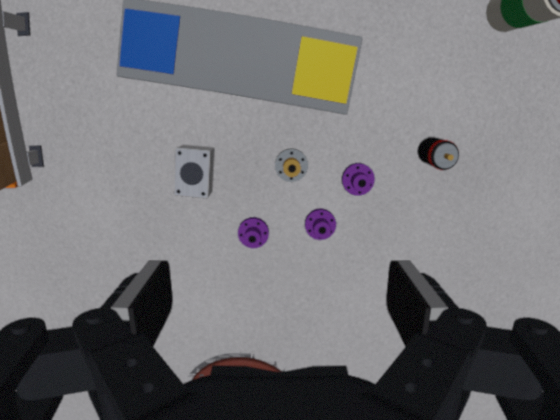

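Top view: block (193,171), brass flange (290,166), motor (437,152), yellow pad (325,68) and blue pad (147,40). The fits are clean. I'll start with the block.

Emit:
step_arm([
  [-0.008,-0.031,0.02,0,0,0.045,0.085],
  [-0.008,-0.031,0.03,0,0,0.045,0.085],
  [-0.008,-0.031,0.03,0,0,0,0.085],
  [-0.0055,-0.033,0.03,0,0,0,0.085],
  [0,0,0.05,0,0,0,0.085],
  [0,0,0.05,0,0,0,0.085],
  [0,0,0.05,0,0,0,0.085],
  [0,0,0,0,0,0,0.085],
])

```text
time: 4.5
tool_pos: [0.4542, 0.0569, 0.1428]
tool_rot: [0.0, 0.999, -0.045, -0.008]
contact_force: [-0.5, -0.1, -0.2]
gripper_width: 0.993
```

```bash
python3 look.py pics/w2.png block
```

```text
[0.4574 0.0568 0.1478] 4.55
4.6
```

View pics/w2.png

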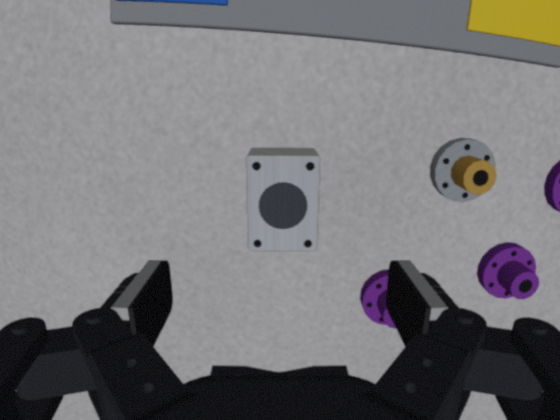

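```bash
cat > near.py <<'E'
# near.py x y r zlo zhi : fit rect on points within
import sys
from h import *
x,y,r,a,b=map(float,sys.argv[1:6])
W=np.load("w.npz")["W"];m=(np.hypot(W[...,0]-x,W[...,1]-y)<r)&(W[...,2]>a)&(W[...,2]<b)
w=W[m];(cx,cy),s,g=cv2.minAreaRect(w[:,:2].astype(np.float32))
print(len(w),"mean",w.mean(0).round(4),"rect",round(cx,4),round(cy,4),np.round(s,4),round(g,1))
E
python3 near.py .45 .055 .06 .034 .046; python3 -c "
from h import *;s=state();print(s['tool_pos'],s['tool_rot'],s['contact_force'])"
```

```text
6927 mean [0.4516 0.0556 0.0399] rect 0.4495 0.0558 [0.0501 0.0704] 84.7
[0.46021334 0.05660154 0.15162821] [ 7.65585995e-06  9.98997383e-01 -4.47640255e-02 -6.41276134e-04] [ 0.09891129 -0.08440428  1.8604409 ]
```

```bash
cat > go.py <<'E'
# go.py x y z yaw : delta in current tool axes, and yaw turn
import sys
from h import *
from scipy.spatial.transform import Rotation as R
x,y,z,yaw=map(float,sys.argv[1:5]); pitch=float(sys.argv[5]) if len(sys.argv)>5 else 0
s=state();q=s["tool_rot"];r=R.from_quat([q[1],q[2],q[3],q[0]])
t=R.from_euler("z",yaw)*R.from_euler("y",pitch)*R.from_quat([1,0,0,0])
d=np.array([x,y,z])-s["tool_pos"]
print("cur",s["tool_pos"].round(4),"F",s["contact_force"].round(1),"w",round(s["gripper_width"],3),"t",round(s["time"],2))
print("shift in current axes",(r.inv().apply(d)).round(4),"turn",(r.inv()*t).as_rotvec().round(4),"shift in target axes",t.inv().apply(d).round(4))
E
python3 go.py .45 .0557 .006 -.0925
```

```text
cur [0.4602 0.0566 0.1516] F [ 0.1 -0.1  1.9] w 0.994 t 4.6
shift in current axes [-0.0099  0.0018  0.1456] turn [0.0001 0.0013 0.0029] shift in target axes [-0.0101  0.0018  0.1456]
```

Emit:
step_arm([
  [-0.01,0.002,0.03,0,0,0.003,0.085],
  [0,0,0.035,0,0,0,0.085],
  [0,0,0.03,0,0,0,0.085],
  [0,0,0.03,0,0,0,0.085],
  [0,0,0.02,0,0,0,0.085],
  [0,0,0,0,0,0,0.085],
  [0,0,0,0,0,0,0.085],
  [0,0,0,0,0,0,0.03],
])

```text
time: 5.4
tool_pos: [0.4534, 0.0555, 0.0097]
tool_rot: [-0.0, 0.999, -0.046, 0.003]
contact_force: [-0.4, -0.9, -0.0]
gripper_width: 0.854
```

Emit:
step_arm([
  [0,0,0,0,0,0,0.03],
  [0,0,0,0,0,0,0.03],
  [0,0,0,0,0,0,0.03],
  [0,0,0,0,0,0,0.03],
  [0,0,0,0,0,0,0.03],
  [0,0,0,0,0,0,0.03],
])

```text
time: 6.0
tool_pos: [0.4521, 0.0554, 0.0084]
tool_rot: [0.0, 0.999, -0.046, 0.002]
contact_force: [-1.3, -0.7, 7.0]
gripper_width: 0.576
```

Emit:
step_arm([
  [0,0,-0.02,0,0,0,0.03],
  [0,0,-0.04,0,0,0,0.03],
  [0,0,-0.04,0,0,0,0.03],
  [0.03,0.03,-0.01,0,0,0.038,0.03],
  [0.03,0.03,0,0,0,0.038,0.03],
  [0.03,0.035,0,0,0,0,0.03],
  [0.015,0.035,0,0,0,0,0.03],
  [0,0,0,0,0,0,0.03],
])

```text
time: 6.8
tool_pos: [0.5364, -0.0909, 0.1161]
tool_rot: [0.001, 0.996, -0.086, -0.0]
contact_force: [0.4, -0.2, -2.3]
gripper_width: 0.574
```

```bash
python3 go.py .5938 -.1325 .0205 -.168
```

```text
cur [ 0.5364 -0.0909  0.1161] F [ 0.4 -0.2 -2.3] w 0.574 t 6.8
shift in current axes [0.0636 0.031  0.0956] turn [ 0.0015 -0.     -0.0046] shift in target axes [0.0635 0.0314 0.0956]
```

Emit:
step_arm([
  [0.03,0.015,0,0,0,-0.002,0.03],
  [0.034,0.016,0,0,0,-0.002,0.03],
  [0,0,0.02,0,0,0,0.03],
  [0,0,0.03,0,0,0,0.03],
  [0,0,0,0,0,0,0.03],
  [0,0,0,0,0,0,0.03],
])

```text
time: 7.4
tool_pos: [0.5924, -0.1274, 0.0651]
tool_rot: [-0.001, 0.997, -0.082, -0.002]
contact_force: [0.1, -0.1, -3.7]
gripper_width: 0.578
```

```bash
python3 go.py .5938 -.1325 .0205 -.168
```

```text
cur [ 0.5924 -0.1274  0.0651] F [ 0.1 -0.1 -3.7] w 0.578 t 7.4
shift in current axes [0.0024 0.0049 0.0446] turn [-0.0008  0.0035  0.0042] shift in target axes [0.0022 0.0048 0.0446]
```

Emit:
step_arm([
  [0.002,0.005,0.015,0,0,0.003,0.03],
  [0,0,0.015,0,0,0,0.03],
  [0,0,0.01,0,0,0,0.03],
  [0,0,0,0,0,0,0.03],
  [0,0,0,0,0,0,0.03],
])

```text
time: 7.9
tool_pos: [0.5946, -0.1335, 0.0258]
tool_rot: [-0.0, 0.997, -0.084, -0.0]
contact_force: [0.7, 0.3, -3.0]
gripper_width: 0.577
```

```bash
python3 go.py .5938 -.1325 .0205 -.168
```

```text
cur [ 0.5946 -0.1335  0.0258] F [ 0.7  0.3 -3. ] w 0.577 t 7.9
shift in current axes [-0.001  -0.0008  0.0053] turn [-0.0002  0.001   0.0008] shift in target axes [-0.001  -0.0008  0.0053]
```

Emit:
step_arm([
  [-0.001,-0.001,0.005,0,0,0,0.03],
  [0,0,0.001,0,0,0,0.03],
  [0,0,0,0,0,0,0.03],
  [0,0,0,0,0,0,0.03],
])

```text
time: 8.3
tool_pos: [0.5943, -0.1325, 0.0205]
tool_rot: [0.0, 0.997, -0.083, 0.0]
contact_force: [0.3, 0.7, -3.5]
gripper_width: 0.572
```

Emit:
step_arm([
  [0,0,0,0,0,0,0.085],
  [0,0,0,0,0,0,0.085],
  [0,0,0,0,0,0,0.085],
  [0,0,0,0,0,0,0.085],
  [0,0,-0.03,0,0,0,0.085],
  [0,0,-0.04,0,0,0,0.085],
  [0,0,-0.04,0,0,0,0.085],
  [-0.02,0,-0.04,0,0,0,0.085],
])

```text
time: 9.1
tool_pos: [0.5754, -0.1295, 0.1725]
tool_rot: [0.0, 0.997, -0.083, 0.001]
contact_force: [-0.4, 0.8, 0.4]
gripper_width: 0.993
```

```bash
python3 go.py .4563 -.0873 .15 0
```

```text
cur [ 0.5754 -0.1295  0.1725] F [-0.4  0.8  0.4] w 0.993 t 9.1
shift in current axes [-0.1245 -0.0218  0.0222] turn [ 0.0004 -0.0018 -0.1671] shift in target axes [-0.1191 -0.0422  0.0225]
```

Emit:
step_arm([
  [-0.03,-0.005,0,0,0,0,0.06],
  [-0.03,-0.005,0,0,0,0,0.06],
  [-0.035,-0.006,0,0,0,0,0.06],
  [-0.03,-0.006,0,0,0,0,0.06],
  [0,0,0,0,0,0,0.06],
  [0,0,0,0,0,0,0.06],
])

```text
time: 9.7
tool_pos: [0.4549, -0.0867, 0.1708]
tool_rot: [0.0, 0.997, -0.083, 0.001]
contact_force: [0.5, 0.1, 0.1]
gripper_width: 0.708
```

```bash
python3 look.py pics/w3.png pad_yellow;  python3 near.py .4563 -.0873 .022 .029 .04; python3 near.py .5918 -.132 .06 .045 .056;python3 go.py .4563 -.0873 .0125 -.168
```

```text
[ 0.4555 -0.0869  0.1709] 9.75
pad_yellow 0.97 [289.3, 46.1] z95 0.0121 mean [ 0.5694 -0.1235  0.0109] rect 0.5728 -0.1291 [0.079 0.041] 81.0
9.8
846 mean [ 0.4564 -0.087   0.0337] rect 0.4559 -0.0867 [0.0253 0.0252] 50.3
3105 mean [ 0.5699 -0.1275  0.0507] rect 0.5701 -0.1278 [0.05   0.0268] 81.1
cur [ 0.4557 -0.0871  0.1709] F [ 0.1 -0.7  0.5] w 0.706 t 9.8
shift in current axes [4.000e-04 1.000e-04 1.584e-01] turn [ 0.0003 -0.0013  0.0007] shift in target axes [6.000e-04 1.000e-04 1.584e-01]
```

View pics/w3.png

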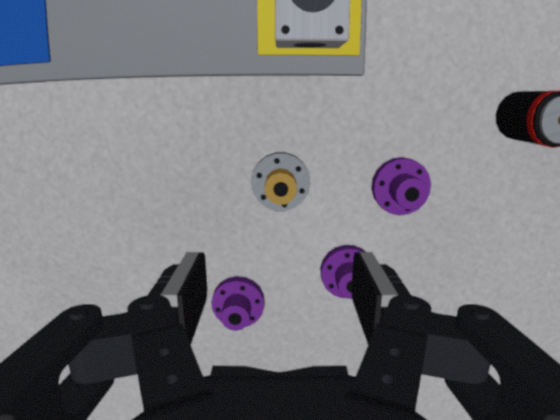

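Emit:
step_arm([
  [0,0,0.04,0,0,0,0.06],
  [0,0,0.04,0,0,0,0.06],
  [0,0,0.04,0,0,0,0.05],
  [0,0,0.025,0,0,0,0.045],
  [0,0,0.012,0,0,0,0.045],
  [0,0,0,0,0,0,0.045],
  [0,0,0,0,0,0,0.045],
])

```text
time: 10.5
tool_pos: [0.4562, -0.0872, 0.0145]
tool_rot: [0.0, 0.997, -0.084, 0.001]
contact_force: [0.5, -0.3, 0.1]
gripper_width: 0.529
```

```bash
python3 go.py .4563 -.087 .0130 -.168
```

```text
cur [ 0.4562 -0.0872  0.0145] F [ 0.5 -0.3  0.1] w 0.529 t 10.5
shift in current axes [ 0.     -0.0002  0.0015] turn [ 0.0003 -0.0019  0.0007] shift in target axes [ 0.     -0.0002  0.0015]
```

Emit:
step_arm([
  [0,0,0,0,0,0,0.01],
  [0,0,0,0,0,0,0.01],
  [0,0,0,0,0,0,0.01],
  [0,0,0,0,0,0,0.01],
  [0,0,0,0,0,0,0.01],
  [0,0,0,0,0,0,0.01],
])

```text
time: 11.1
tool_pos: [0.4565, -0.0873, 0.0153]
tool_rot: [0.001, 0.997, -0.083, 0.002]
contact_force: [-1.4, -0.3, 7.4]
gripper_width: 0.281
```

Emit:
step_arm([
  [0,0,-0.02,0,0,0,0.01],
  [0,0,-0.03,0,0,0,0.01],
  [0,0,-0.04,0,0,0,0.01],
  [0,0,-0.04,0,0,0,0.01],
  [0.03,0.005,0,0,0,0,0.01],
  [0.03,0.005,0,0,0,0,0.01],
  [0,0,0,0,0,0,0.01],
  [0,0,0,0,0,0,0.01],
])

```text
time: 11.9
tool_pos: [0.5117, -0.1063, 0.1426]
tool_rot: [-0.0, 0.997, -0.084, -0.001]
contact_force: [-1.4, 0.7, -3.1]
gripper_width: 0.281
```

```bash
python3 look.py pics/w4.png;  python3 near.py .5918 -.132 .06 .045 .056;python3 go.py .5918 -.132 .0655 -.168
```

```text
[ 0.5113 -0.1061  0.1424] 11.95
11.95
9515 mean [ 0.5926 -0.1313  0.0509] rect 0.5919 -0.1315 [0.0502 0.0697] 80.3
cur [ 0.5113 -0.1061  0.1424] F [ 0.4 -0.9 -1.6] w 0.277 t 11.95
shift in current axes [0.0839 0.0122 0.0767] turn [-0.0005  0.0022  0.0008] shift in target axes [0.0837 0.0121 0.0769]
```

View pics/w4.png

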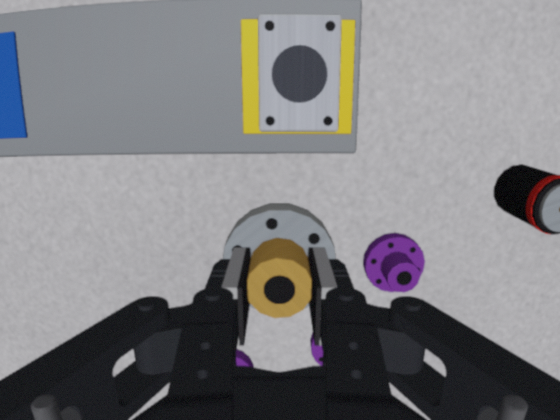

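The flange is held upright and the block sits centred on the yellow pad. Now I'll place the flange.

Emit:
step_arm([
  [0.03,0.004,0,0,0,0,0.01],
  [0.03,0.004,0.01,0,0,0,0.01],
  [0.024,0.0037,0.02,0,0,0,0.01],
  [0,0,0.02,0,0,0,0.01],
  [0,0,0.015,0,0,0,0.01],
  [0,0,0,0,0,0,0.01],
  [0,0,0,0,0,0,0.01],
])

```text
time: 12.65
tool_pos: [0.5923, -0.1316, 0.0782]
tool_rot: [-0.0, 0.997, -0.083, -0.0]
contact_force: [0.9, -0.2, -0.9]
gripper_width: 0.28
```

```bash
python3 go.py .592 -.1315 .0668 -.168
```

```text
cur [ 0.5923 -0.1316  0.0782] F [ 0.9 -0.2 -0.9] w 0.28 t 12.65
shift in current axes [-0.0003 -0.0001  0.0114] turn [-0.0002  0.001   0.0009] shift in target axes [-0.0003 -0.0001  0.0114]
```

Emit:
step_arm([
  [0,0,0.006,0,0,0,0.01],
  [0,0,0.005,0,0,0,0.01],
  [0,0,0,0,0,0,0.01],
  [0,0,0,0,0,0,0.01],
  [0,0,0,0,0,0,0.01],
])

```text
time: 13.15
tool_pos: [0.5934, -0.1321, 0.0676]
tool_rot: [0.0, 0.997, -0.083, 0.0]
contact_force: [-0.1, 0.8, -1.9]
gripper_width: 0.278
```

Emit:
step_arm([
  [0,0,0,0,0,0,0.045],
  [0,0,0,0,0,0,0.045],
  [0,0,0,0,0,0,0.045],
  [0,0,-0.02,0,0,0,0.045],
  [0,0,-0.04,0,0,0,0.06],
  [0,0,-0.04,0,0,0,0.085],
  [-0.03,0.03,-0.02,0,0,0,0.085],
  [-0.03,0.03,0,0,0,0,0.085],
])

```text
time: 13.95
tool_pos: [0.5262, -0.1825, 0.1929]
tool_rot: [0.002, 0.997, -0.082, 0.004]
contact_force: [0.5, -0.6, 0.5]
gripper_width: 0.994
```

```bash
python3 go.py .4807 -.299 .18 -.168
```

```text
cur [ 0.5262 -0.1825  0.1929] F [ 0.5 -0.6  0.5] w 0.994 t 13.95
shift in current axes [-0.0259  0.1223  0.0131] turn [ 0.0031 -0.0089  0.0032] shift in target axes [-0.0254  0.1224  0.0129]
```

Emit:
step_arm([
  [-0.006,0.03,0,0,0,0,0.085],
  [-0.006,0.03,0,0,0,0,0.085],
  [-0.006,0.03,0,0,0,0,0.085],
  [-0.006,0.03,0,0,0,0,0.085],
  [0,0,0,0,0,0,0.085],
  [0,0,0,0,0,0,0.085],
])

```text
time: 14.55
tool_pos: [0.4803, -0.2959, 0.1875]
tool_rot: [-0.0, 0.996, -0.084, 0.0]
contact_force: [0.2, 0.4, 0.8]
gripper_width: 0.996
```

```bash
python3 look.py pics/w5.png;  python3 near.py .4807 -.299 .035 .053 .068;python3 near.py .5918 -.132 .02 .08 .09; python3 go.py .4807 -.299 .018 -.168
```

```text
[ 0.4806 -0.2953  0.1874] 14.6
14.6
2060 mean [ 0.4807 -0.2991  0.0569] rect 0.4795 -0.299 [0.0408 0.0406] 65.9
1077 mean [ 0.5923 -0.1331  0.0844] rect 0.5924 -0.1324 [0.0244 0.0254] 75.2
cur [ 0.4806 -0.2953  0.1874] F [-0.1  0.3  0.4] w 0.995 t 14.6
shift in current axes [0.0007 0.0037 0.1694] turn [-0.0004 -0.0002  0.0006] shift in target axes [0.0008 0.0037 0.1694]
```

View pics/w5.png

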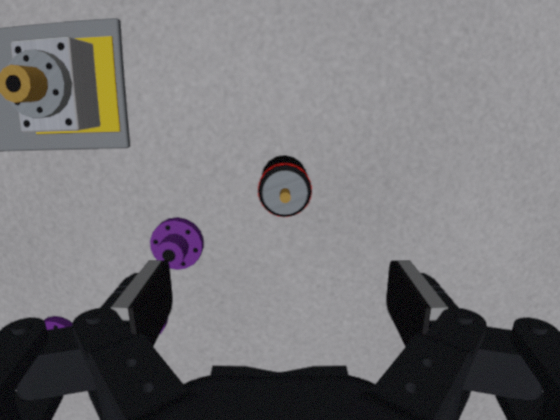

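Emit:
step_arm([
  [0,0.0037,0.04,0,0,0,0.085],
  [0,0,0.04,0,0,0,0.085],
  [0,0,0.04,0,0,0,0.085],
  [0,0,0.03,0,0,0,0.085],
  [0,0,0.02,0,0,0,0.085],
  [0,0,0,0,0,0,0.085],
  [0,0,0,0,0,0,0.085],
  [0,0,0,0,0,0,0.06],
])

```text
time: 15.4
tool_pos: [0.4813, -0.2997, 0.0193]
tool_rot: [0.001, 0.997, -0.083, 0.001]
contact_force: [0.5, -1.6, 0.9]
gripper_width: 0.85
```

```bash
python3 go.py .480 -.299 .017 -.168
```

```text
cur [ 0.4813 -0.2997  0.0193] F [ 0.5 -1.6  0.9] w 0.85 t 15.4
shift in current axes [-0.0014 -0.0005  0.0023] turn [ 0.0016 -0.0029  0.0016] shift in target axes [-0.0014 -0.0005  0.0023]
```

Emit:
step_arm([
  [-0.001,0,0.001,0,0,0,0.06],
  [0,0,0,0,0,0,0.025],
  [0,0,0,0,0,0,0.025],
  [0,0,0,0,0,0,0.025],
  [0,0,0,0,0,0,0.025],
  [0,0,0,0,0,0,0.025],
  [0,0,0,0,0,0,0.025],
])

```text
time: 16.1
tool_pos: [0.4796, -0.2997, 0.0177]
tool_rot: [0.001, 0.997, -0.084, 0.001]
contact_force: [0.1, -0.3, 6.3]
gripper_width: 0.478
```

Emit:
step_arm([
  [0,0,-0.02,0,0,0,0.025],
  [0,0,-0.04,0,0,0,0.025],
  [0,0,-0.04,0,0,0,0.025],
  [0,0,-0.04,0,0,0,0.025],
  [0,0,-0.04,0,0,0,0.025],
  [0,-0.03,0,0,0,0,0.025],
  [0,-0.04,0,0,0,0,0.025],
  [0,-0.04,0,0,0,0,0.025],
])

```text
time: 16.9
tool_pos: [0.4966, -0.1895, 0.1957]
tool_rot: [-0.0, 0.996, -0.084, -0.0]
contact_force: [-0.1, 0.2, -2.2]
gripper_width: 0.482
```

Emit:
step_arm([
  [0.01,-0.04,0,0,0,0,0.025],
  [0.01,-0.04,0,0,0,0,0.025],
  [0.01,-0.04,0,0,0,0,0.025],
  [0.01,-0.03,0,0,0,0,0.025],
  [0,0,0,0,0,0,0.025],
  [0,0,0,0,0,0,0.025],
])

```text
time: 17.5
tool_pos: [0.5609, -0.0487, 0.1951]
tool_rot: [0.0, 0.997, -0.083, -0.001]
contact_force: [0.1, -1.3, -2.6]
gripper_width: 0.476
```

```bash
python3 look.py pics/w6.png board pad_yellow pad_blue;  python3 go.py .6127 -.0095 .0265 -.168
```

```text
[ 0.5608 -0.0495  0.1953] 17.55
board 0.88 [223.9, 118.5] z95 0.0090 mean [ 0.6157 -0.0111  0.0078] rect 0.613 -0.0092 [0.337 0.108] 80.5
pad_yellow 0.94 [331.1, 118.3] z95 0.0122 mean [ 0.5999 -0.1027  0.0109] rect 0.5924 -0.1318 [0.078 0.077] 80.8
17.7
cur [ 0.561  -0.0503  0.1959] F [ 0.4 -0.5 -2.5] w 0.476 t 17.7
shift in current axes [ 0.0442 -0.0489  0.1694] turn [ 0.0002  0.0007 -0.0007] shift in target axes [ 0.0442 -0.0488  0.1694]
```

View pics/w6.png

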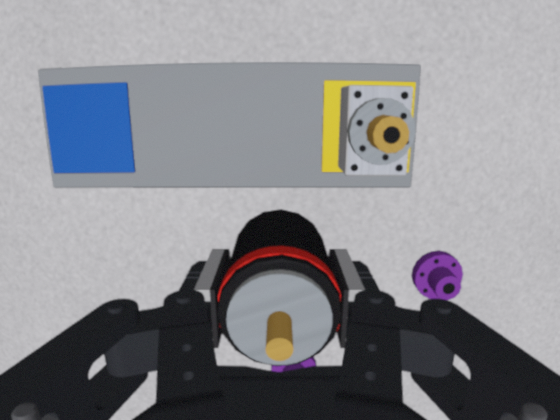

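Emit:
step_arm([
  [0.022,-0.025,0.02,0,0,0,0.025],
  [0.0225,-0.0245,0.03,0,0,0,0.025],
  [0,0,0.04,0,0,0,0.025],
  [0,0,0.04,0,0,0,0.025],
  [0,0,0.02,0,0,0,0.025],
  [0,0,0,0,0,0,0.025],
  [0,0,0,0,0,0,0.025],
])

```text
time: 18.4
tool_pos: [0.6138, -0.0087, 0.0467]
tool_rot: [0.0, 0.996, -0.084, 0.0]
contact_force: [0.4, -0.5, -1.0]
gripper_width: 0.478
```

```bash
python3 go.py .613 -.0095 .0265 -.168
```

```text
cur [ 0.6138 -0.0087  0.0467] F [ 0.4 -0.5 -1. ] w 0.478 t 18.4
shift in current axes [-0.0007  0.0009  0.0202] turn [ 0.     -0.0002 -0.0004] shift in target axes [-0.0007  0.0009  0.0202]
```

Emit:
step_arm([
  [-0.001,0.001,0.01,0,0,0,0.025],
  [0,0,0.007,0,0,0,0.025],
  [0,0,0.003,0,0,0,0.025],
  [0,0,0,0,0,0,0.025],
  [0,0,0,0,0,0,0.025],
  [0,0,0,0,0,0,0.025],
])

```text
time: 19.0
tool_pos: [0.6128, -0.0087, 0.0267]
tool_rot: [0.0, 0.997, -0.083, 0.0]
contact_force: [-0.3, 0.1, -1.6]
gripper_width: 0.475
```

```bash
python3 go.py .613 -.0095 .0265 -.168
```

```text
cur [ 0.6128 -0.0087  0.0267] F [-0.3  0.1 -1.6] w 0.475 t 19.0
shift in current axes [0.0004 0.0008 0.0002] turn [-0.     -0.0007  0.0009] shift in target axes [0.0004 0.0008 0.0002]
```

Emit:
step_arm([
  [0,0,0,0,0,0,0.085],
  [0,0,0,0,0,0,0.085],
  [0,0,0,0,0,0,0.085],
  [0,0,-0.02,0,0,0,0.085],
  [0,0,-0.04,0,0,0,0.085],
  [0,0,-0.05,0,0,0,0.085],
  [0,0,-0.05,0,0,-0.084,0.085],
  [0,0,-0.05,0,0,-0.084,0.085],
])

```text
time: 19.8
tool_pos: [0.6122, -0.0087, 0.2386]
tool_rot: [0.0, 1.0, 0.002, 0.0]
contact_force: [1.1, -0.8, 0.1]
gripper_width: 0.995
```

Emit:
step_arm([
  [-0.022,-0.04,0,0,0,0,0.085],
  [-0.022,-0.04,0,0,0,0,0.085],
  [-0.022,-0.04,0,0,0,0,0.085],
  [-0.022,-0.04,0,0,0,0,0.085],
  [-0.022,-0.04,0,0,0,0,0.085],
  [-0.022,-0.04,0,0,0,0,0.085],
  [-0.022,-0.04,0,0,0,0,0.085],
  [-0.022,-0.04,0,0,0,0,0.085],
])

```text
time: 20.6
tool_pos: [0.4352, 0.3127, 0.2369]
tool_rot: [-0.0, 1.0, 0.0, 0.001]
contact_force: [-0.5, 0.7, -0.4]
gripper_width: 0.989
```

Emit:
step_arm([
  [0,-0.03,0,0,0,0,0.085],
  [0,0,0,0,0,0,0.085],
  [0,0,0,0,0,0,0.085],
  [0,0,0,0,0,0,0.085],
])

```text
time: 21.0
tool_pos: [0.4365, 0.3403, 0.2363]
tool_rot: [0.0, 1.0, -0.0, 0.0]
contact_force: [0.6, 0.1, -0.3]
gripper_width: 0.998
```

```bash
python3 look.py pics/w7.png carton carton_next;  python3 go.py .465 .343 .25 0
```

```text
[0.4366 0.3401 0.2363] 21.05
carton 0.78 [271.7, 149.4] z95 0.0995 mean [0.4691 0.3464 0.0969] rect 0.4651 0.3467 [0.048 0.058] 89.0
carton_next 0.74 [270.3, 69.8] z95 0.1070 mean [0.5291 0.3455 0.1043] rect 0.5248 0.3458 [0.049 0.058] 89.4
21.15
cur [0.4367 0.3401 0.2363] F [0.7 0.2 0.4] w 0.994 t 21.15
shift in current axes [ 0.0283 -0.0029 -0.0137] turn [ 0.0001 -0.0001 -0.001 ] shift in target axes [ 0.0283 -0.0029 -0.0137]
```

View pics/w7.png

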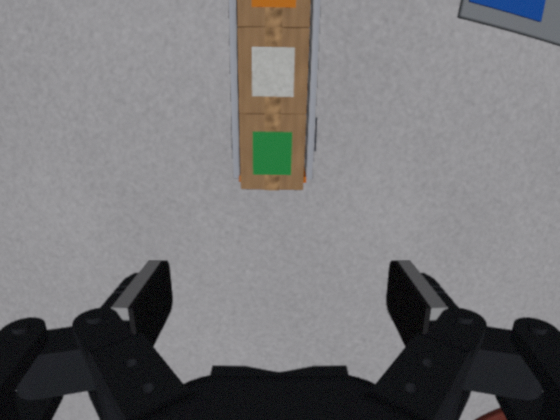

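The green-label front carton is at (272,152), the white one at (272,70) and the orange one behind it. I'll tilt to match the lane and hover above the front carton.

Emit:
step_arm([
  [0.01,-0.003,0.02,0,0.061,0.008,0.085],
  [0.01,-0.003,0.02,0,0.061,0.007,0.085],
  [0,0,0.02,0,0,0,0.085],
  [0,0,0,0,0,0,0.085],
  [0,0,0,0,0,0,0.085],
])

```text
time: 21.65
tool_pos: [0.4601, 0.3464, 0.1772]
tool_rot: [0.0, 0.998, -0.008, 0.061]
contact_force: [-0.3, -0.3, -0.6]
gripper_width: 0.997
```

```bash
python3 look.py pics/w8.png carton; python3 - <<'E'
from h import *
W=np.load("w.npz")["W"]
m=(abs(W[...,0]-.465)<.02)&(abs(W[...,1]-.3467)<.02)&(W[...,2]>.085)&(W[...,2]<.12)
w=W[m];c=w.mean(0);n=np.linalg.svd(w-c,full_matrices=False)[2][2];print(len(w),c,n*np.sign(n[2]))
E
python3 go.py .4695 .3467 .0611 -.015 -.122
```

```text
[0.4605 0.3469 0.1782] 21.7
carton 0.84 [281.0, 214.6] z95 0.0996 mean [0.4697 0.3467 0.097 ] rect 0.4652 0.347 [0.049 0.058] 89.2
21.75
3780 [0.46553209 0.34663584 0.09651661] [-0.12157613  0.0020892   0.99257991]
cur [0.4608 0.3471 0.1788] F [ 0.6 -0.9  0.2] w 0.996 t 21.75
shift in current axes [-0.0059  0.0006  0.1179] turn [-0.0021 -0.002  -0.0001] shift in target axes [-0.0057  0.0003  0.1179]
```

View pics/w8.png

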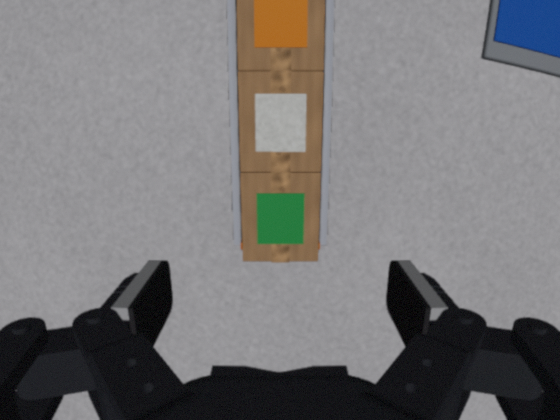

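Emit:
step_arm([
  [-0.006,0,0.03,0,-0.001,0,0.085],
  [0,0,0.03,0,0,0,0.085],
  [0,0,0.02,0,0,0,0.085],
  [0,0,0.02,0,0,0,0.085],
  [0,0,0.01,0,0,0,0.085],
  [0,0,0,0,0,0,0.085],
  [0,0,0,0,0,0,0.085],
])

```text
time: 22.45
tool_pos: [0.468, 0.3475, 0.0686]
tool_rot: [-0.001, 0.998, -0.007, 0.061]
contact_force: [-0.5, 0.1, 0.0]
gripper_width: 0.999
```

```bash
python3 go.py .4695 .3467 .0611 -.015 -.122
```

```text
cur [0.468  0.3475 0.0686] F [-0.5  0.1  0. ] w 0.999 t 22.45
shift in current axes [0.0006 0.0008 0.0076] turn [-0.002  -0.0006  0.0005] shift in target axes [0.0006 0.0008 0.0076]
```

Emit:
step_arm([
  [0,0.001,0.007,0,0,0,0.085],
  [0,0,0,0,0,0,0.07],
  [0,0,0,0,0,0,0.06],
  [0,0,0,0,0,0,0.04],
  [0,0,0,0,0,0,0.04],
  [0,0,0,0,0,0,0.04],
  [0,0,0,0,0,0,0.04],
  [0,0,0,0,0,0,0.04],
])

```text
time: 23.25
tool_pos: [0.4683, 0.3463, 0.0608]
tool_rot: [-0.0, 0.998, -0.007, 0.061]
contact_force: [-1.6, 0.1, 4.4]
gripper_width: 0.578
```

```bash
python3 go.py .4695 .3467 .0611 -.015 -.122
```

```text
cur [0.4683 0.3463 0.0608] F [-1.6  0.1  4.4] w 0.578 t 23.25
shift in current axes [ 0.0012 -0.0004 -0.0001] turn [-0.0015  0.0004  0.0007] shift in target axes [ 0.0012 -0.0004 -0.0001]
```

Emit:
step_arm([
  [0,0,-0.008,0,0,0,0.04],
  [0,0,-0.01,0,0,0,0.04],
  [0,0,-0.01,0,0,0,0.04],
  [0,0,-0.01,0,0,0,0.04],
  [0,0,-0.01,0,0,0,0.04],
  [0,0,-0.01,0,0,0,0.04],
  [0,0,-0.015,0,0,0,0.04],
  [0,0,-0.02,0,0,0,0.04],
])

```text
time: 24.05
tool_pos: [0.4561, 0.3458, 0.1529]
tool_rot: [0.0, 0.998, -0.007, 0.06]
contact_force: [0.6, 0.0, -2.1]
gripper_width: 0.577
```

Emit:
step_arm([
  [0,0,-0.03,0,0,0,0.04],
  [0,0,-0.03,0,0,0,0.04],
  [0,0,-0.02,0,-0.06,0,0.04],
  [0,0,0,0,-0.061,0,0.04],
  [0,0,0,0,0,0.075,0.04],
  [0,0,0,0,0,0.078,0.04],
  [0,0,0,0,0,0,0.04],
  [0,0,0,0,0,0,0.04],
])

```text
time: 24.85
tool_pos: [0.4471, 0.3462, 0.2326]
tool_rot: [-0.001, 0.997, -0.083, 0.0]
contact_force: [0.5, 0.5, -1.2]
gripper_width: 0.574
```

```bash
python3 look.py pics/w9.png; python3 - <<'E'
from h import *
p,d=grab_frame("side");cv2.imwrite("pics/s9.png",p[:,:,::-1])
E
python3 go.py .6336 .114 .026 -.168
```

```text
[0.4471 0.3462 0.2324] 24.9
24.9
cur [0.4471 0.3462 0.2323] F [ 0.1 -0.3 -0.5] w 0.578 t 24.95
shift in current axes [0.2223 0.1984 0.2061] turn [-0.001  -0.0001  0.0021] shift in target axes [0.2227 0.1978 0.2063]
```

View pics/w9.png

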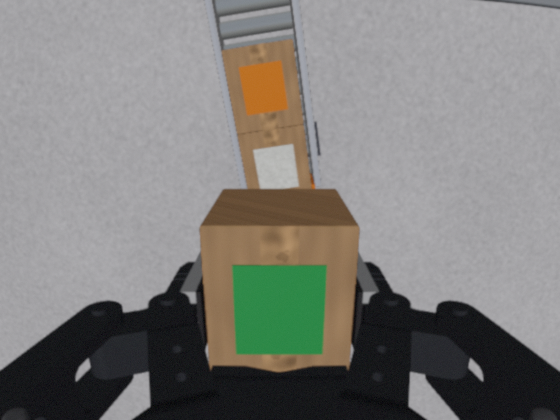

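View pics/s9.png

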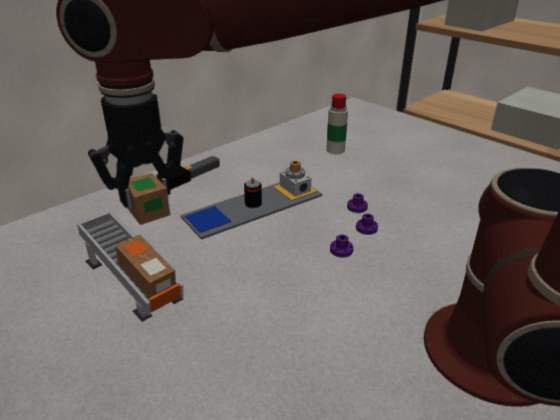

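The white-label carton has rolled down to the lip, and the green one is held square. Carrying it to the blue pad.

Emit:
step_arm([
  [0.02,0.02,0,0,0,0,0.04],
  [0.03,0.026,0,0,0,0,0.04],
  [0.03,0.027,0,0,0,0,0.04],
  [0.03,0.027,0,0,0,0,0.04],
  [0.03,0.027,0,0,0,0,0.04],
  [0.03,0.027,0.02,0,0,0,0.04],
  [0.03,0.025,0.03,0,0,0.002,0.04],
  [0.02,0.02,0.03,0,0,0,0.04],
])

```text
time: 25.75
tool_pos: [0.6328, 0.1115, 0.1518]
tool_rot: [-0.0, 0.996, -0.085, 0.001]
contact_force: [-0.4, 0.1, -1.7]
gripper_width: 0.573
```

Emit:
step_arm([
  [0,0,0.03,0,0,0,0.04],
  [0,0,0.03,0,0,0,0.04],
  [0,0,0.02,0,0,0,0.04],
  [0,0,0,0,0,0,0.04],
  [0,0,0,0,0,0,0.04],
])

```text
time: 26.25
tool_pos: [0.631, 0.1135, 0.072]
tool_rot: [-0.0, 0.996, -0.084, -0.0]
contact_force: [0.8, 0.1, -0.9]
gripper_width: 0.574
```

```bash
python3 go.py .6324 .1143 .026 -.168
```

```text
cur [0.631  0.1135 0.072 ] F [ 0.8  0.1 -0.9] w 0.574 t 26.25
shift in current axes [ 0.0013 -0.0009  0.046 ] turn [-0.0008  0.0004 -0.0006] shift in target axes [ 0.0013 -0.001   0.046 ]
```

Emit:
step_arm([
  [0.001,-0.001,0.02,0,0,0,0.04],
  [0,0,0.015,0,0,0,0.04],
  [0,0,0.007,0,0,0,0.04],
  [0,0,0.003,0,0,0,0.04],
  [0,0,0,0,0,0,0.04],
  [0,0,0,0,0,0,0.04],
])

```text
time: 26.85
tool_pos: [0.6326, 0.1144, 0.0276]
tool_rot: [-0.001, 0.996, -0.084, 0.001]
contact_force: [0.6, 0.3, -0.7]
gripper_width: 0.577
```

```bash
python3 go.py .6324 .1143 .025 -.168
```

```text
cur [0.6326 0.1144 0.0276] F [ 0.6  0.3 -0.7] w 0.577 t 26.85
shift in current axes [-0.0002  0.0001  0.0026] turn [-0.0011 -0.001  -0.0011] shift in target axes [-0.0002  0.0001  0.0026]
```

Emit:
step_arm([
  [0,0,0.002,0,0,0,0.04],
  [0,0,0.001,0,0,0,0.04],
  [0,0,0,0,0,0,0.04],
  [0,0,0,0,0,0,0.04],
  [0,0,0,0,0,0,0.085],
  [0,0,0,0,0,0,0.085],
  [0,0,0,0,0,0,0.085],
  [0,0,0,0,0,0,0.085],
])

```text
time: 27.65
tool_pos: [0.6319, 0.1143, 0.0234]
tool_rot: [-0.0, 0.996, -0.084, -0.0]
contact_force: [0.5, 0.7, -0.5]
gripper_width: 0.997
```

Emit:
step_arm([
  [0,0,-0.02,0,0,0,0.085],
  [0,0,-0.04,0,0,0,0.085],
  [0,0,-0.04,0,0,0,0.085],
  [0,0,-0.05,0,0,0,0.085],
  [-0.03,0.03,-0.05,0,0,0,0.085],
  [-0.04,0.03,-0.05,0,0,0,0.085],
  [-0.04,0.03,-0.05,0,0,0,0.085],
  [-0.04,0.03,-0.05,0,0,0,0.085],
])

```text
time: 28.45
tool_pos: [0.5099, 0.0465, 0.3191]
tool_rot: [-0.0, 0.996, -0.084, -0.0]
contact_force: [1.4, -0.5, -0.2]
gripper_width: 0.997
```

Emit:
step_arm([
  [0,0,0,0,0,0,0.085],
  [0,0,0,0,0,0,0.085],
  [0,0,0,0,0,0,0.085],
])

```text
time: 28.75
tool_pos: [0.5111, 0.0471, 0.3163]
tool_rot: [-0.0, 0.996, -0.084, -0.001]
contact_force: [0.3, 0.5, -1.1]
gripper_width: 0.991
```

```bash
python3 look.py pics/w10.png pad_blue pad_yellow carton carton_next motor; python3 near.py .6127 -.009 .025 .05 .068; python3 near.py .592 -.132 .02 .08 .09; python3 near.py .592 -.132 .05 .045 .055;python3 near.py .6336 .114 .05 .055 .068
python3 - <<'E'
from h import *
p,d=grab_frame("side");cv2.imwrite("pics/s10.png",p[:,:,::-1])
W=cloud("side",d)
for r in cut_out("side","carton_next")[:3]:
    w=W[r["mask"]];w=w[w[:,2]>np.nanpercentile(w[:,2],95)-.01];print("next",r["conf"],w.mean(0))
E
```

```text
[0.5111 0.0472 0.3156] 28.8
pad_blue 0.61 [229.1, 80.4] z95 0.0123 mean [0.6194 0.0973 0.0108] rect 0.6333 0.1143 [0.078 0.078] 81.1
carton 0.8 [195.7, 57.4] z95 0.0623 mean [0.6334 0.1136 0.0609] rect 0.6332 0.114 [0.049 0.059] 80.3
carton 0.72 [393.1, 70.5] z95 0.0124 mean [ 0.5922 -0.104   0.011 ] rect 0.5798 -0.1113 [0.104 0.056] 30.8
carton_next 0.57 [38.4, 249.7] z95 0.0990 mean [0.4686 0.3433 0.0965] rect 0.4649 0.3456 [0.052 0.058] 88.5
motor 0.95 [313.6, 57.8] z95 0.0688 mean [ 0.6122 -0.0071  0.0663] rect 0.6122 -0.0067 [0.038 0.039] 44.3
29.05
1328 mean [ 0.612  -0.0069  0.0645] rect 0.6125 -0.0074 [0.042  0.0418] 82.5
558 mean [ 0.593  -0.13    0.0848] rect 0.5931 -0.1307 [0.0252 0.0256] 71.2
1303 mean [ 0.5906 -0.1253  0.0507] rect 0.5921 -0.1306 [0.0512 0.0699] 80.5
2928 mean [0.6339 0.1142 0.0609] rect 0.6338 0.1148 [0.051  0.0601] 79.7
next 0.8 [0.46193638 0.34901754 0.09543004]
```

View pics/w10.png

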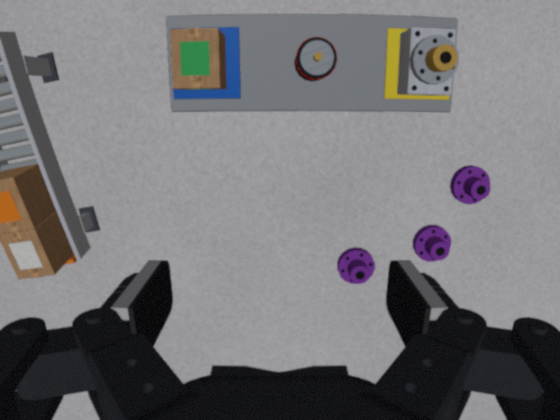

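View pics/s10.png

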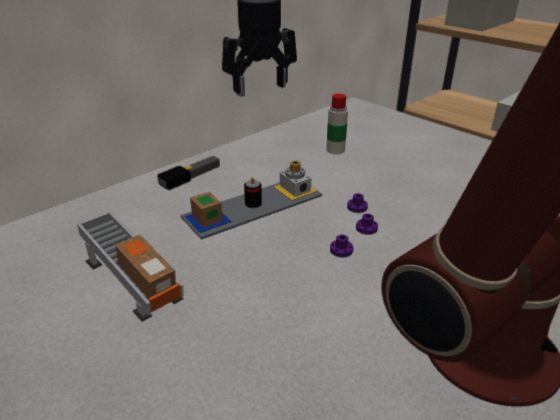

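All the parts are within about 2 mm of target and upright. The white-label carton is where the green one started, the spray can hasn't moved, and the arm is clear. I'll hand it in.

```bash
python3 -c "
from plant import *
print(job_done(), state()['time'])"
```

```text
the job is handed in; nothing more can be done
the job is handed in; nothing more can be done
```

The kit is staged and handed in at about 29 s of the 102 s allowed, with the gripper open and well clear. The hand-in gave no verdict, so these are my own last readings from the wrist camera, whose calibration is good to about 2 mm:

| Item | Where it is | Distance from target |
|---|---|---|
| Block | yellow pad | about 1–2 mm |
| Flange, hub up | on the block | about 1 mm |
| Green-label carton, flat | blue pad | about 1 mm |
| Motor, shaft up | board centre | about 2 mm |
| White-label carton | front of the lane | under 1 mm from where the green carton started |

- **Heights:** the measured tops fit each part sitting flat on its surface.
- **Spray can:** in the side pictures it looks upright and in its original place. I did not measure its position again at the end.
- **Disagreements:** at the start, the scene and side cameras differed by up to about 15 mm, so I relied on the wrist camera. In the last picture the network also labelled the yellow-pad area as a carton; I ignored it.
- **Not found:** the network did not find the yellow pad in the last picture, so the block's distance uses the pad position measured earlier.

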